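# Gauge a tin loaf against the flip stop of the slicing board

## Robot

A 7-joint arm with a two-finger parallel gripper is mounted at the origin on the work surface. World frame = base frame: x ahead of the robot, y to its left, z up, the work surface at z = 0. Lengths are in m, angles in rad, forces in N, time in s.
With the tool pointing down it reaches from about 0.4 to 0.85 m from the base axis. Payload 10.4 kg.
Tool frame: the origin (TCP) lies midway between the tips of the shut fingers; the grasp point (between the pads) lies 19 mm behind it (pinch_z is the distance from the TCP to the grasp point, in m); z points along the fingers, y is the direction in which the jaws open and shut (so a half turn about z gives the same grasp; the last joint's range is limited). The gripper opens to 87 mm and grips with 3 to 60 N. Pads are 19 mm wide; open, the fingers measure 117 mm over their backs; the gripper's body (75 mm by 190 mm) begins 51 mm behind the grasp point.
Start: joints at [1.101, 0.332, -0.065, 1.46, 0.022, 1.35, -0.088], TCP at [0.27, -0.564, 0.223] pointing down, gripper open.
Joint ranges: [-2.6, 2.6], [-0.5, 2.12], [-1.47, 1.34], [0.16, 2.42], [-1.27, 4.41], [0.06, 2.06], [-2.6, 2.6]. Speed limits (rad/s): [2.22, 2.22, 2.79, 2.79, 3.14, 3.14, 3.14].

## Interface

Orientations are given as a 3x3 rotation matrix whose columns are the frame's x, y, z axes.
In Python, from cell import get_state, get_image, camera_info, hand_in, find_in, tip_of, pinch_z gives the robot as it stands.
- The arm moves only by the tool jog_arm, never from a script. Its argument "moves" is a list of rows, each a list of 4 numbers: the shift along the world's x, y, z normalised to -1 to 1, where 1 is 250 mm, then the turn about the world's z normalised to -1 to 1, where 1 is 60 degrees. In form: [[x, y, z, twist], ...]. A call has 1 to 10 rows; each row is the pose to reach, as a shift and turn from the pose commanded when the call began; what a row does not reach only later rows make up. A row lasts 1/12 s, in which the tool goes at most 41.7 mm and 7.16 degrees, less where a joint would pass 70% of its speed; a pose out of reach is approached as far as the arm can. A call with a number of a shift or a turn outside -1 to 1 is refused whole. A call with a gripper value outside its range is refused whole. "gripper" is the opening, from -1 (shut) to 1 (fully open), so that 0 is half open, set as the call begins (left out, the last holds). The fingers move at their own pace and stop on an object; "squeeze" is the grip in N (left out, the last holds). Time passes only in rows, so rows that repeat a pose let the fingers close. It gives the time, the measured TCP pose, the force and the opening at its end, in the units of the state.
- get_state(): the state, without advancing time (a new reading comes with each control period).
- get_image(name): name is "scene" or "top"; returns the picture (480x640x3 uint8, red, green, blue); there is no depth.
- camera_info(name): a dict with "camera_matrix" (3x3 intrinsics, pixels), "T" (4x4, takes a point from camera to world coordinates). Camera axes: x right, y down, z forward; pixel columns grow to the right and rows downward; lengths in m; the calibration is good to about 2 mm. A picture is of the moment at which its call begins. camera_info takes no time and is no camera call.
- hand_in(): hands the job in, once; it reports no verdict.
Trained networks look in the newest picture that a camera, given by its name, has taken for a name from the list of things; names that differ only in an ending like _2 or _b are one class to them, and where a whole thing is asked for, a point or a joint stands for the part that bears it (a point fixed in the world has none). Each returns a list of dicts, best first, with "confidence" (0 to 1); they miss things now and then, are a little off and sometimes report something else, mostly with a low value. They report only what shows in the picture. A call takes as long as a camera call. They do not tell look-alikes from the thing itself.
- find_in(target, camera): "centre" ([row, column] in pixels, amid what is visible of it).
- tip_of(target, camera): "centre" ([row, column] in pixels: a listed point, or the origin of a listed thing).
The state is a dict: "time": time; "joint_positions": joint angles; "qd": joint speeds; "effort": joint torques, N m; "tool_pos": TCP position; "orientation": TCP orientation; "contact_force": force on the tool from outside, world axes, zero at the start; "ft_torque": the same for the moment, N m; "gripper_width": finger opening in m.
Only numpy, scipy, OpenCV 4.12 (cv2) and the standard library are available. Lean on these libraries where they do the work, as an engineer would, in place of code of your own. Each camera call takes 0.05 s, during which the arm holds its last target.

## Task

Set the tin loaf for cutting: flip the hinged stop on the slicing board's fence fully down, slide the loaf along the fence until its end touches the stop's foot, then flip the stop back up to stand upright and leave the loaf where it was gauged. Leave the other breads and things on the stall alone, and finish with the robot clear of everything.

Things in the scene. Friction and masses are not known exactly. Their poses are not given: they have to be found in the camera images.
- board: Fixed wooden slicing board, 220 (x) x 600 (y) x 20 mm thick; origin under its centre, at table height; x away from the robot, y along the fence, z up (turned by the board's yaw). The fence, 24 mm thick, runs its whole length, centred at x = +70 mm, top 100 mm above the table.
- lane (a point): Middle of the lane in which the loaf slides, on the board's top face, at board x = +8, y = 0 mm. The lane is 100 mm wide: from the fence's face (board x = +58) to a low lip, 12 mm wide, top 32 mm above the table, at x = -42 to -54, y = -300 to +140 mm.
- rail_mid (a point): Middle of a fixed 16 mm steel rail over the lane, parallel to the fence, at board x = +12, y = -115 mm, 200 mm above the table; it spans y = -250 to +20 mm, with a 12 mm rod bracket from the fence at each end. A tool pushing the loaf's end must lean about 25 to 40 degrees, hand towards the robot and fingers pointing away and down, to get under it.
- stop (a joint): Angle of the aluminium flip stop about its hinge on the fence's top, rad. 0 = fully down (arm level, pointing to the board's -x); grows as it is flipped up; 1.57 = upright; travel ends at 1.95. It starts up (1.55 to 1.85). The hinge is stiff: it stays where it is left, and about 3 N at the handle moves it. The stop weighs 0.2 kg.
- stop_hinge (a point): Hinge axis of the stop (parallel to the board's y), on the fence's centre line, at the board's x = +70, y = +170, 115 mm above the table. Moves with the board.
- stop_handle (a point): Grip point on the stop's arm, 100 mm from the hinge axis, 18 mm from the arm's tip. The arm is a bar 14 mm wide along the board's y and 16 mm high: pinch it across y; it swivels between the fingers. Down, it is at board x = -30, y = +170, 115 mm above the table. 60 mm from the hinge a leg, 75 mm long, drops from the arm and carries the foot.
- stop_face (a point): Centre of the face of the stop's foot that gauges the loaf; it looks to the board's -y. The foot is a 30 x 30 mm block reaching 52 mm from the arm's centre towards -y; when down its centre is 60 mm above the table.
- gauge (a point): Fixed point of the board where the stop_face is when the stop is fully down: board x = +10, y = +118 mm, 60 mm above the table. Its axes are the board's.
- loaf: The loose tin loaf in the board's lane: brown brick-shaped firm bread with a dark seeded top, 90 (x) x 180 (y, along the fence) x 72 mm high, about 0.45 kg. Origin at the centre of its underside (20 mm above the table), z up, y along its length towards the stop.
- loaf_lead (a point): Centre of the loaf's end face that looks to the stop (+y end), 40 mm above the loaf's underside. It starts 35 to 95 mm short of the gauge point.
- loaf_tail (a point): Centre of the loaf's other end face (-y end), where it is pushed, 40 mm above the loaf's underside.
- bun: Loose round bun, 72 mm across, 46 mm high, on the board beyond the stop (bystander). Origin under its centre.
- round_loaf: Loose round loaf, 170 mm across, 75 mm high, on the table in front (bystander). Origin under its centre.
- bagel_a: Loose bagel, 96 mm across, 32 mm high (bystander). Origin under its centre.
- bagel_b: Loose bagel, 96 mm across, 32 mm high (bystander). Origin under its centre.
- jam_jar: Loose jam jar, 70 mm across, 90 mm high (bystander). Origin under its centre.
- bread_knife: Loose bread knife lying on the table before the board, 320 mm long along its x, 18 mm high (bystander). Origin in the middle of its 110 mm handle.
- mug: Loose white mug, 80 mm across, 90 mm high (bystander). Origin under its centre.
Mind the look-alikes: they are no part of the job. What is shaped like the loaf but purple is not meant.

How it is judged:
On the way, in this order (a step that is already met when the one before it is completed fails the run):
1. the stop is flipped fully down (within 0.08 rad) (value of joint stop below 0.08 rad), for 0.2 s.
2. with the stop down, the loaf's end is against the foot (within 5 mm) (value of joint stop below 0.08 rad and y of loaf_lead in the frame of gauge between -0.005 and 0.005 m), for 0.2 s.
At the end, for the whole second after the job is handed in: The stop is up (above 1.3 rad) and the loaf lies at rest, flat in the lane along the fence (within 0.12 rad), its leading end within 7 mm of the gauge point along the fence (value of joint stop above 1.3 rad and y of loaf_lead in the frame of gauge between -0.007 and 0.007 m and x of loaf in the frame of board between -0.005 and 0.025 m and z of loaf in the frame of board below 0.025 m and angle between the y axis of loaf and the y axis of board, either way round below 0.12 rad and angle between loaf's own z axis and vertical below 0.05 rad and linear speed of loaf below 0.01 m/s); the robot touches nothing.
It fails at once if the loaf is tipped or lifted (angle between loaf's own z axis and vertical above 0.35 rad or z of loaf in the frame of board above 0.05 m).
It fails at once if another thing on the stall is disturbed (moved over 30 mm) (distance of any of bun, round_loaf, bagel_a, bagel_b, jam_jar, bread_knife, mug from where it was at the start of the episode above 0.03 m).
It also fails if it takes over 72 s, if anything falls off the work surface, if the arm or the gripper's body presses on something with over 40 N, if the wrist force passes 120 N, or if a joint passes its speed limit or range.

## Working session

There is one attempt and no reset: what is moved stays moved. The work goes in short steps, Python scripts to look and compute and a tool call to move; the robot and the scene stay as the last step left them, time stands still between calls to the robot, and variables do not carry over. Pictures are saved under pics/ and viewed, and the job is handed in when it is done.

Besides the shell and the picture viewer there is one more tool, called after ">>>" in YAML: its name, and indented under it one key for each argument. jog_arm: Moves the arm, as the interface text tells. Its arguments: {"type":"object","properties":{"moves":{"type":"array","items":{"type":"array","items":{"type":"number"}}},"gripper":{"type":"number"},"squeeze":{"type":"number"}},"required":["moves"]}

```bash
ls; mkdir -p pics; python3 - <<'E'
from cell import *
import cv2,numpy as np
s=get_state();print({k:np.round(v,3).tolist() for k,v in s.items()})
for c in("scene","top"):
    im=get_image(c);cv2.imwrite(f"pics/{c}0.png",im[:,:,::-1])
    ci=camera_info(c);print(c,np.round(ci["camera_matrix"],1).tolist(),np.round(ci["T"],3).tolist())
    for t in["board","lane","rail_mid","stop_hinge","stop_handle","stop_face","gauge","loaf","loaf_lead","loaf_tail"]:
        try:print(t,[(np.round(d["centre"],1).tolist(),round(d["confidence"],2)) for d in tip_of(t,c)][:3])
        except Exception as e:print(t,e)
print(pinch_z)
E
```

```text
pics
{'time': 0.0, 'joint_positions': [1.101, 0.333, -0.065, 1.461, 0.022, 1.35, -0.089], 'qd': [-0.0, -0.0, -0.0, 0.001, -0.0, -0.0, 0.001], 'effort': [-0.001, -62.327, 0.024, -38.99, -0.061, 0.04, 0.0], 'tool_pos': [0.27, -0.563, 0.222], 'orientation': [[0.902, 0.432, -0.001], [0.432, -0.902, 0.001], [-0.0, -0.001, -1.0]], 'contact_force': [0.474, -0.455, -0.136], 'ft_torque': [0.002, 0.015, 0.007], 'gripper_width': 0.087}
scene [[531.5, 0.0, 328.4], [0.0, 531.5, 238.7], [0.0, 0.0, 1.0]] [[-0.363, 0.647, -0.671, 1.296], [0.932, 0.253, -0.26, 0.303], [0.002, -0.719, -0.695, 1.027], [0.0, 0.0, 0.0, 1.0]]
board [([308.9, 329.2], 0.95)]
lane [([318.6, 396.2], 0.55)]
rail_mid [([246.4, 276.6], 0.6)]
stop_hinge [([322.5, 397.7], 0.84)]
stop_handle [([294.6, 397.3], 0.62)]
stop_face [([280.7, 375.6], 0.72)]
gauge [([308.1, 377.2], 0.59), ([292.7, 398.1], 0.24)]
loaf [([305.8, 322.7], 0.68), ([248.4, 468.1], 0.63)]
loaf_lead [([305.9, 359.3], 0.91), ([222.3, 491.1], 0.66)]
loaf_tail [([253.2, 447.6], 0.67), ([284.0, 283.8], 0.6)]
top [[486.1, 0.0, 319.0], [0.0, 486.1, 236.0], [0.0, 0.0, 1.0]] [[-0.013, -0.99, 0.14, 0.25], [-1.0, 0.011, -0.013, -0.017], [0.011, -0.14, -0.99, 1.449], [0.0, 0.0, 0.0, 1.0]]
board [([209.8, 305.9], 0.76), ([180.3, 243.5], 0.54)]
lane [([202.5, 303.1], 0.76)]
rail_mid [([186.7, 345.6], 0.85), ([164.8, 235.6], 0.35)]
stop_hinge [([179.4, 241.4], 0.8), ([166.9, 236.7], 0.7)]
stop_handle [([165.7, 237.1], 0.89)]
stop_face [([186.8, 258.6], 0.95)]
gauge []
loaf [([203.2, 308.3], 0.81), ([322.1, 208.0], 0.69)]
loaf_lead [([351.0, 192.2], 0.85), ([206.2, 279.1], 0.73), ([167.9, 236.6], 0.29)]
loaf_tail [([196.1, 337.0], 0.7), ([291.9, 223.0], 0.59)]
0.0187
```

View pics/scene0.png

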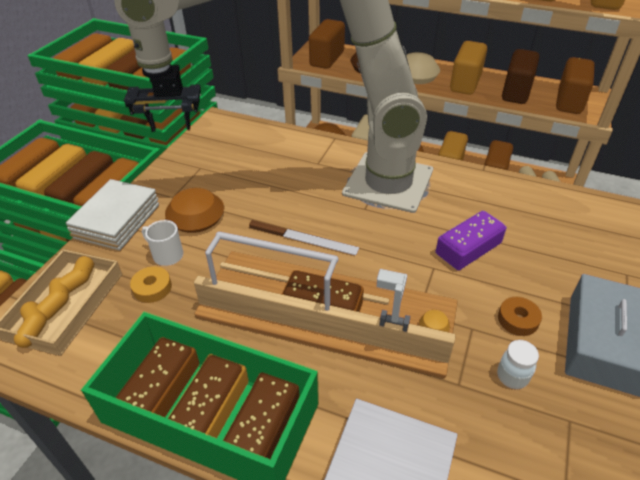

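View pics/top0.png

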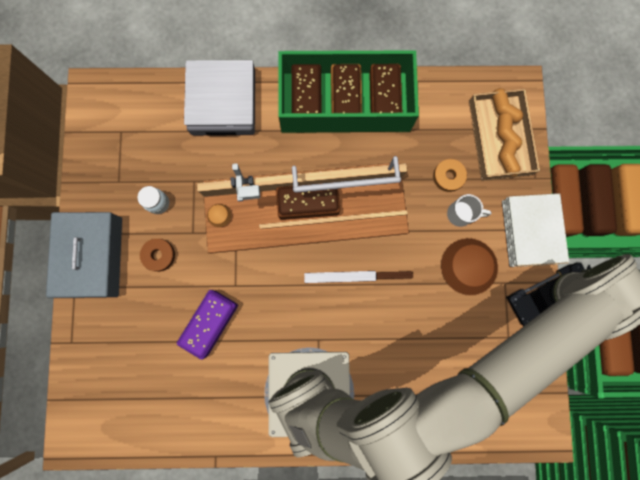

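The brown loaf in the lane is at top (203,308) and scene (293,322). It is the one meant: brown, in the lane, under the rail. The purple brick at top (322,208) and the three loaves in the green crate at top (88,345) are look-alikes. Next I'll fit the board pose, stop angle and loaf position from the network points.

```bash
cat > h.py <<'E'
import numpy as np,cv2
from cell import *
CI={c:camera_info(c) for c in("scene","top")}
def proj(c,P):
    P=np.atleast_2d(P);T=np.linalg.inv(CI[c]["T"]);q=P@T[:3,:3].T+T[:3,3];K=CI[c]["camera_matrix"];uv=q@np.array(K).T
    return (uv[:,:2]/uv[:,2:])[:,::-1]  # row,col
def ray(c,rc,z):
    K=np.array(CI[c]["camera_matrix"]);T=np.array(CI[c]["T"]);d=T[:3,:3]@np.linalg.inv(K)@[rc[1],rc[0],1];o=T[:3,3]
    return o+d*(z-o[2])/d[2]
def b2w(b,p):
    p=np.atleast_2d(p);c,s=np.cos(b[2]),np.sin(b[2]);return np.c_[b[0]+c*p[:,0]-s*p[:,1],b[1]+s*p[:,0]+c*p[:,1],p[:,2]]
def stop_pt(th,r,drop,y):  # r along arm, drop along leg
    a=np.array([-np.cos(th),0,np.sin(th)]);l=np.array([-np.sin(th),0,-np.cos(th)])
    return np.array([.07,.17+y,.115])+a*r+l*drop
E
cat > fit.py <<'E'
from h import *
from scipy.optimize import least_squares
obs=[]
near={}
for c in("scene","top"):
    get_image(c)
    for t in["board","lane","rail_mid","stop_hinge","stop_handle","stop_face","loaf","loaf_lead","loaf_tail"]:
        for d in tip_of(t,c): obs.append((c,t,d["centre"],d["confidence"]))
def model(p):
    b=p[:3];th,lx,ly=p[3:]
    m={"board":[0,0,0],"lane":[.008,0,.02],"rail_mid":[.012,-.115,.2],"stop_hinge":[.07,.17,.115],"stop_handle":stop_pt(th,.1,0,0),
    "stop_face":stop_pt(th,.06,.055,-.052),"loaf":[lx,ly-.09,.02],"loaf_lead":[lx,ly,.06],"loaf_tail":[lx,ly-.18,.06]}
    return {k:b2w(b,v)[0] for k,v in m.items()}
p0=np.array([.53,.03,-.05,1.6,.008,.06])
m=model(p0)
use=[o for o in obs if np.linalg.norm(proj(o[0],m[o[1]])[0]-o[2])<35 and o[3]>.4]
f=lambda p:np.concatenate([(proj(c,model(p)[t])[0]-rc)*cf for c,t,rc,cf in use])
r=least_squares(f,p0,loss="soft_l1",f_scale=2)
print("b,th,lx,ly",np.round(r.x,4))
for c,t,rc,cf in use: print(c,t,np.round(proj(c,model(r.x)[t])[0]-rc,1),round(cf,2))
np.save("p.npy",r.x)
for c in("scene","top"):
    im=get_image(c)[:,:,::-1].copy()
    im=cv2.resize(im,None,fx=3,fy=3,interpolation=cv2.INTER_CUBIC)
    def poly(P,col):
        q=proj(c,b2w(r.x[:3],np.array(P)))[:,::-1]*3+1
        cv2.polylines(im,[np.round(q).astype(int)],False,col,1,cv2.LINE_AA)
    poly([[-.11,-.3,.02],[-.11,.3,.02],[.11,.3,.02],[.11,-.3,.02],[-.11,-.3,.02]],(255,0,0))
    poly([[.058,-.3,.1],[.058,.3,.1],[.082,.3,.1],[.082,-.3,.1],[.058,-.3,.1]],(0,255,255))
    poly([[.012,-.25,.2],[.012,.02,.2]],(0,0,255))
    poly([[-.042,-.3,.032],[-.042,.14,.032]],(255,0,255))
    th,lx,ly=r.x[3:]
    poly([[lx-.045,ly,.092],[lx+.045,ly,.092],[lx+.045,ly-.18,.092],[lx-.045,ly-.18,.092],[lx-.045,ly,.092]],(0,255,0))
    poly([stop_pt(th,0,0,0),stop_pt(th,.118,0,0)],(255,255,0))
    poly([stop_pt(th,.06,0,0),stop_pt(th,.06,.055,0),stop_pt(th,.06,.055,-.052)],(0,255,0))
    q=proj(c,b2w(r.x[:3],[.02,.03,.08]))[0]*3
    y,x=int(q[0]),int(q[1]);x0,y0=max(0,x-400),max(0,y-280)
    cv2.imwrite(f"pics/fit_{c}_{get_state()['time']:.2f}.png",im[y0:y0+560,x0:x0+800]);print(get_state()['time'])
E
python3 fit.py; ls pics
```

```text
b,th,lx,ly [0.5405 0.01   0.0744 1.8289 0.0076 0.074 ]
scene board [ 3.4 -0.2] 0.87
scene rail_mid [-5.1 -0.1] 0.73
scene stop_hinge [ 0.2 -1.4] 0.71
scene stop_face [-1.7 -0.2] 0.72
scene loaf [-1.8  3.5] 0.72
scene loaf_lead [-0.4 -0.5] 0.8
scene loaf_lead [ 24.7 -19.3] 0.51
scene loaf_tail [-0.4 -0.8] 0.58
top board [-0.9  2.4] 0.86
top lane [1.  1.4] 0.6
top rail_mid [-1.2 -2.1] 0.74
top stop_hinge [ 1.7 -2.2] 0.84
top stop_face [-0.3 -1.2] 0.86
top loaf [-0.7  0.1] 0.96
top loaf_lead [-0.2 -0.9] 0.71
top loaf_tail [ 1.5 -0.4] 0.75
2.15
2.2
fit_scene_2.15.png
fit_top_2.20.png
scene0.png
top0.png
```

View pics/fit_scene_2.15.png

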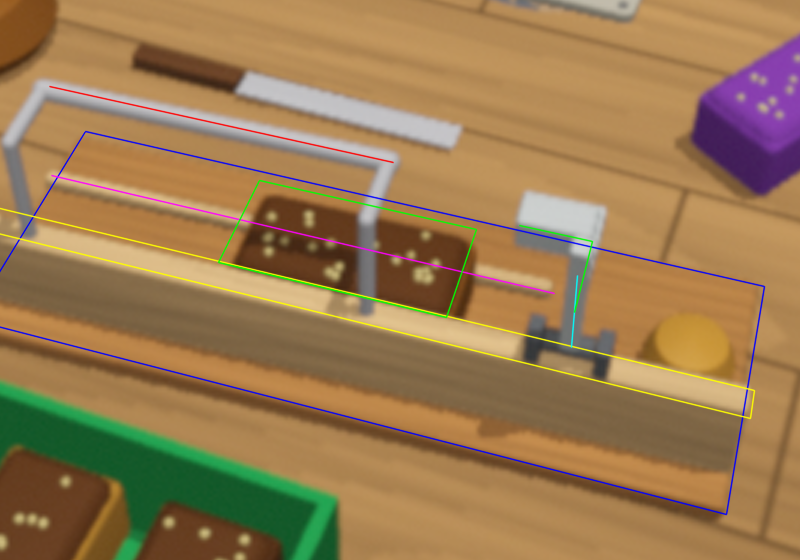

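View pics/fit_top_2.20.png

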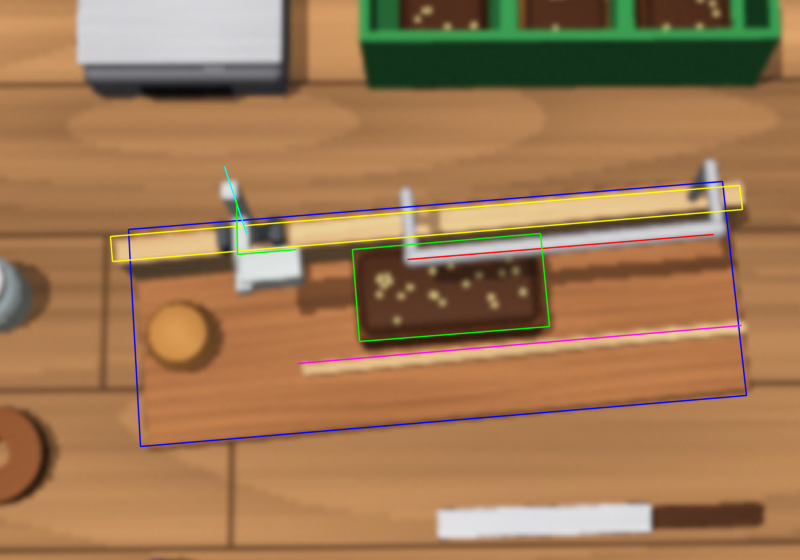

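Fence, lip (its -42 edge) and loaf outlines match. The stop angle is clearly too large: the real foot is nearer the robot and the tip is lower. I'll check other angles with a zoomed overlay.

```bash
cat > ov.py <<'E'
from h import *
import sys
p=np.load("p.npy");b=p[:3]
tiles=[]
for th in [1.6,1.7]:
  row=[]
  for c in("scene","top"):
    im=cv2.imread(f"pics/{c}0.png");S=5
    im=cv2.resize(im,None,fx=S,fy=S,interpolation=cv2.INTER_CUBIC)
    def box(r0,r1,d0,d1,y0,y1,col):
        P=[stop_pt(th,r,d,y) for r in(r0,r1) for d in(d0,d1) for y in(y0,y1)]
        q=np.round(proj(c,b2w(b,np.array(P)))[:,::-1]*S+S/2).astype(int)
        for i in range(8):
            for k in(1,2,4):
                if i<i^k: cv2.line(im,tuple(map(int,q[i])),tuple(map(int,q[i^k])),col,1,cv2.LINE_AA)
    box(0,.118,-.008,.008,-.007,.007,(255,255,0))
    box(.045,.075,.04,.07,-.052,-.022,(0,255,0))
    for nm,rc in {"scene":[("h",[294.6,397.3])],"top":[("h",[165.7,237.1])]}[c]:
        cv2.circle(im,(int(rc[1]*S),int(rc[0]*S)),4,(0,0,255),-1)
    q=proj(c,b2w(b,[.05,.15,.17]))[0]*S;y,x=map(int,q)
    row.append(im[y-150:y+150,x-200:x+200])
  tiles.append(np.hstack(row))
cv2.imwrite("pics/ov1.png",np.vstack(tiles))
E
python3 ov.py
```

```text
(no output)
```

View pics/ov1.png

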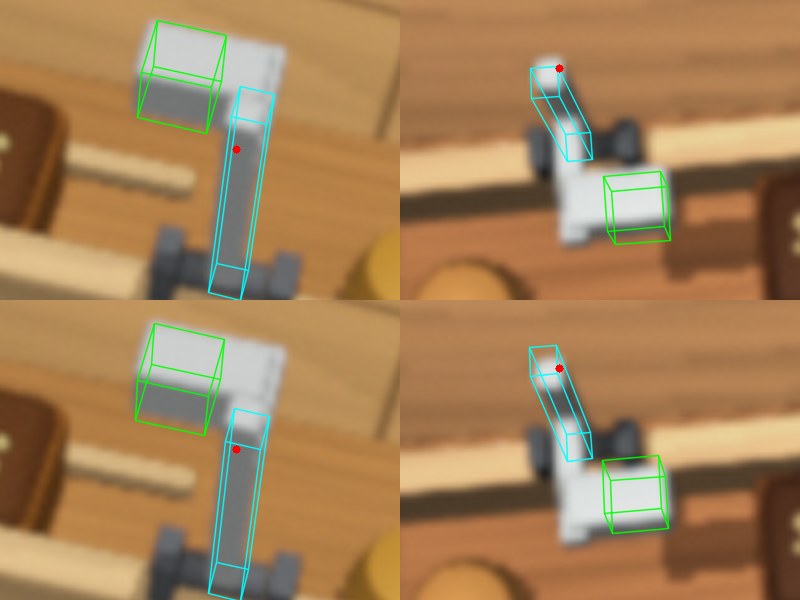

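```bash
python3 - <<'E'
from h import *
p=np.load("p.npy");b=p[:3];b[1]+=.001
for th in (1.62,1.5,1.2,.9,.6,.3,0,-.03):
    h=b2w(b,stop_pt(th,.1,0,0))[0]; print(th,np.round(h-[0,0,pinch_z],4))
s=get_state();print(s["tool_pos"])
E
```

```text
1.62 [0.6026 0.1861 0.1962]
1.5 [0.5907 0.1852 0.196 ]
1.2 [0.5616 0.183  0.1895]
0.9 [0.5357 0.1811 0.1746]
0.6 [0.5154 0.1796 0.1528]
0.3 [0.5024 0.1786 0.1259]
0 [0.498  0.1783 0.0963]
-0.03 [0.498  0.1783 0.0933]
[ 0.27006932 -0.56367044  0.22257458]
```

>>> jog_arm:
  moves:
    - [0.1,0.2,0.2,-0.1]
    - [0.3,0.5,0.35,-0.2]
    - [0.5,0.9,0.4,-0.355]
    - [0.6,1,0.4,-0.355]
    - [0.6,1,0.4,-0.355]
    - [0.6,1,0.4,-0.355]
    - [0.6,1,0.4,-0.355]
    - [0.6,1,0.4,-0.355]
    - [0.6,1,0.4,-0.355]
    - [0.6,1,0.4,-0.355]
  gripper: 1
  squeeze: 15

```text
time: 3.03
tool_pos: [0.4209, -0.3126, 0.3231]
orientation: [[0.997, 0.078, 0.001], [0.078, -0.997, -0.001], [0.001, 0.001, -1.0]]
contact_force: [-0.1, -0.4, -0.4]
gripper_width: 0.0873
```

>>> jog_arm:
  moves:
    - [0.1,0.2,0,0]
    - [0.3,0.5,0,0]
    - [0.5,1,0,0]
    - [0.6,1,0,0]
    - [0.6,1,0,0]
    - [0.6,1,0,0]
    - [0.6,1,0,0]

```text
time: 3.62
tool_pos: [0.5704, -0.0643, 0.3223]
orientation: [[0.997, 0.072, -0.0], [0.072, -0.997, -0.001], [-0.0, 0.001, -1.0]]
contact_force: [1.2, -1.3, 0.0]
gripper_width: 0.0867
```

>>> jog_arm:
  moves:
    - [0.05,0.3,0,0]
    - [0.13,0.6,0,0]
    - [0.13,0.995,0,0]
    - [0.13,0.995,0,0]
    - [0.13,0.995,0,0]
    - [0.13,0.995,0,0]
    - [0.13,0.995,0,0]
    - [0.13,0.995,0,0]
    - [0.13,0.995,0,0]

```text
time: 4.37
tool_pos: [0.603, 0.183, 0.3218]
orientation: [[0.997, 0.073, -0.001], [0.073, -0.997, -0.001], [-0.001, 0.001, -1.0]]
contact_force: [0.3, -0.4, 0.2]
gripper_width: 0.0871
```

```bash
python3 - <<'E'
from h import *
print(get_state()["tool_pos"])
a=get_image("scene")[:,:,::-1];b=get_image("top")[:,:,::-1]
o=np.hstack([cv2.resize(a[180:380,290:490],(400,400),interpolation=2),cv2.resize(b[90:290,160:360],(400,400),interpolation=2)])
cv2.imwrite("pics/a1.png",o)
E
```

```text
[0.60300804 0.18303605 0.3217819 ]
```

View pics/a1.png

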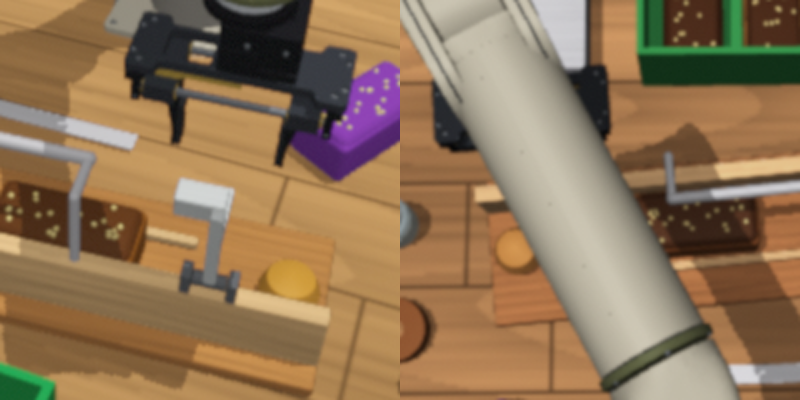

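>>> jog_arm:
  moves:
    - [0,0.008,-0.15,0]
    - [0,0.008,-0.3,0]
    - [0,0.008,-0.4,0]
    - [0,0.008,-0.5,0]
    - [0,0.008,-0.5,0]
    - [0,0.008,-0.5,0]

```text
time: 4.97
tool_pos: [0.6024, 0.1848, 0.1973]
orientation: [[0.997, 0.073, -0.002], [0.073, -0.997, -0.001], [-0.002, 0.001, -1.0]]
contact_force: [-0.1, -0.2, 1.6]
gripper_width: 0.0873
```

```bash
python3 - <<'E'
from h import *
print(get_state()["tool_pos"])
a=get_image("scene")[:,:,::-1]
o=cv2.resize(a[180:380,290:490],(600,600),interpolation=2)
cv2.imwrite("pics/a2.png",o)
E
```

```text
[0.60237731 0.18476431 0.19726604]
```

View pics/a2.png

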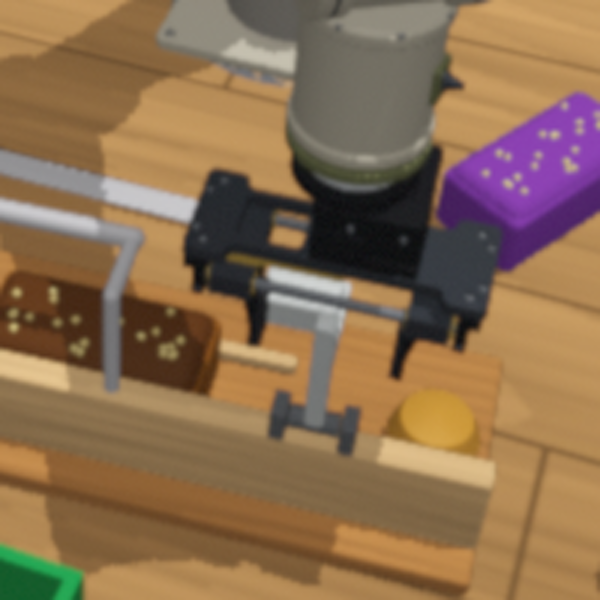

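Both fingers straddle the stop's arm: the tips are at crop (258,335) and (398,370), and the arm tip at (330,325) lies between them. Closing.

>>> jog_arm:
  moves:
    - [0,0,0,0]
    - [0,0,0,0]
    - [0,0,0,0]
    - [0,0,0,0]
    - [0,0,0,0]
    - [0,0,0,0]
    - [0,0,0,0]
    - [0,0,0,0]
  gripper: -1
  squeeze: 12

```text
time: 5.68
tool_pos: [0.6024, 0.1868, 0.1976]
orientation: [[0.997, 0.075, -0.0], [0.075, -0.997, -0.0], [-0.0, 0.0, -1.0]]
contact_force: [-0.1, 0.1, 0.3]
gripper_width: 0.0418
```

>>> jog_arm:
  moves:
    - [0,0,0,0]
    - [0,0,0,0]
    - [0,0,0,0]
    - [0,0,0,0]
    - [0,0,0,0]
    - [0,0,0,0]
    - [0,0,0,0]
    - [0,0,0,0]

```text
time: 6.35
tool_pos: [0.603, 0.183, 0.1975]
orientation: [[0.997, 0.072, -0.0], [0.072, -0.997, -0.005], [-0.001, 0.005, -1.0]]
contact_force: [-0.7, -10.6, 3.1]
gripper_width: 0.0137
```

>>> jog_arm:
  moves:
    - [-0.044,-0.015,0,0]
    - [-0.088,-0.018,-0.005,0]
    - [-0.13,-0.022,-0.014,0]
    - [-0.164,-0.024,-0.027,0]
    - [-0.2,-0.027,-0.044,0]
    - [-0.236,-0.03,-0.063,0]
    - [-0.27,-0.032,-0.087,0]
    - [-0.298,-0.034,-0.113,0]
    - [-0.326,-0.036,-0.143,0]
    - [-0.35,-0.038,-0.174,0]

```text
time: 7.18
tool_pos: [0.5154, 0.1752, 0.1541]
orientation: [[0.997, 0.073, 0.002], [0.073, -0.997, -0.002], [0.001, 0.003, -1.0]]
contact_force: [4.0, -5.5, 0.1]
gripper_width: 0.0141
```

>>> jog_arm:
  moves:
    - [-0.02,-0.002,-0.035,0]
    - [-0.038,-0.003,-0.07,0]
    - [-0.052,-0.004,-0.108,0]
    - [-0.062,-0.005,-0.146,0]
    - [-0.068,-0.006,-0.185,0]
    - [-0.07,-0.006,-0.226,0]
    - [-0.07,-0.006,-0.24,0]
    - [-0.07,-0.006,-0.25,0]
    - [-0.07,-0.006,-0.25,0]

```text
time: 7.93
tool_pos: [0.4984, 0.1737, 0.0921]
orientation: [[0.997, 0.073, 0.001], [0.073, -0.997, -0.003], [0.001, 0.003, -1.0]]
contact_force: [0.3, -7.9, 5.8]
gripper_width: 0.0139
```

```bash
python3 - <<'E'
from h import *
s=get_state();print(s["tool_pos"],s["contact_force"])
a=get_image("scene")[:,:,::-1]
o=cv2.resize(a[200:400,290:490],(600,600),interpolation=2)
cv2.imwrite("pics/a3.png",o)
E
```

```text
[0.4984455  0.17373955 0.09214149] [ 0.25563813 -7.92643125  5.80674888]
```

View pics/a3.png

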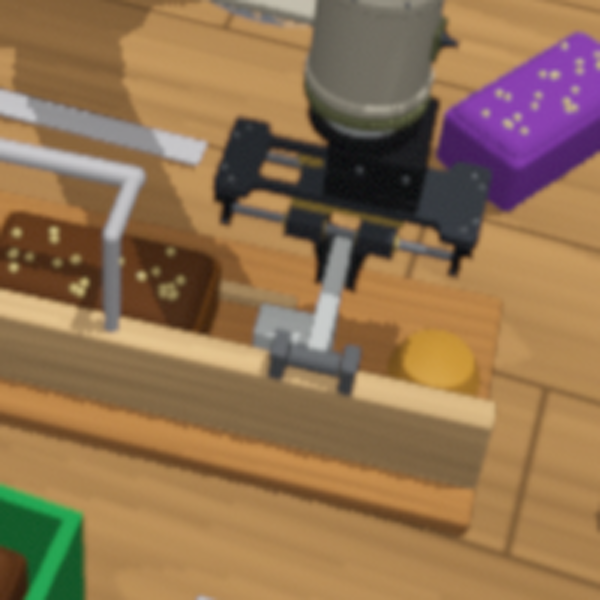

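>>> jog_arm:
  moves:
    - [0,0.01,-0.02,0]
    - [0,0.01,-0.04,0]
    - [0,0.01,-0.04,0]
    - [0,0.01,-0.04,0]

```text
time: 8.32
tool_pos: [0.4997, 0.1739, 0.0823]
orientation: [[0.997, 0.071, 0.003], [0.071, -0.997, -0.005], [0.002, 0.005, -1.0]]
contact_force: [5.0, -14.8, 6.3]
gripper_width: 0.0134
```

>>> jog_arm:
  moves:
    - [0,0,0.03,0]
    - [0,0,0.03,0]
    - [0,0,0.03,0]
    - [0,0,0.03,0]
    - [0,0,0.03,0]
    - [0,0,0.03,0]
  gripper: 0

```text
time: 8.82
tool_pos: [0.4972, 0.1786, 0.0889]
orientation: [[0.997, 0.076, -0.0], [0.076, -0.997, 0.0], [-0.0, -0.0, -1.0]]
contact_force: [-0.8, 1.3, 0.3]
gripper_width: 0.0416
```

>>> jog_arm:
  moves:
    - [0,0,0.1,0]
    - [0,0,0.2,0]
    - [0,0,0.35,0]
    - [0,0,0.5,0]
    - [0,0,0.6,0]
    - [-0.1,-0.3,0.7,0]
    - [-0.2,-0.6,0.7,0]
    - [-0.2,-0.8,0.7,0]
    - [-0.2,-0.8,0.7,0]

```text
time: 9.57
tool_pos: [0.4548, 0.0186, 0.2619]
orientation: [[0.997, 0.076, 0.001], [0.076, -0.997, -0.0], [0.001, 0.0, -1.0]]
contact_force: [0.7, -0.7, -0.6]
gripper_width: 0.0434
```

```bash
python3 - <<'E'
from h import *
s=get_state();print(s["tool_pos"],s["contact_force"])
a=get_image("scene")[:,:,::-1];b=get_image("top")[:,:,::-1]
cv2.imwrite("pics/s4.png",a);cv2.imwrite("pics/t4.png",b)
o=np.hstack([cv2.resize(a[220:380,240:460],(550,400),interpolation=2),cv2.resize(b[130:230,210:270],(240,400),interpolation=2)])
cv2.imwrite("pics/a4.png",o)
for c in("scene","top"):
  for t in("stop_handle","stop_face","loaf_lead","stop_hinge","loaf_tail","gauge"):
    print(c,t,[(np.round(d["centre"],1).tolist(),round(d["confidence"],2)) for d in tip_of(t,c)][:2])
E
```

```text
[0.45482914 0.01856899 0.2618887 ] [ 0.70402125 -0.69645397 -0.56535465]
scene stop_handle [([307.7, 329.3], 0.75), ([286.1, 400.5], 0.55)]
scene stop_face [([309.7, 375.2], 0.9)]
scene loaf_lead [([307.3, 361.0], 0.94), ([223.9, 491.2], 0.89)]
scene stop_hinge [([319.9, 397.4], 0.64)]
scene loaf_tail [([254.6, 447.8], 0.78), ([285.4, 287.5], 0.71)]
scene gauge [([308.6, 376.1], 0.6)]
top stop_handle [([213.9, 241.5], 0.57)]
top stop_face [([206.8, 263.1], 0.82)]
top loaf_lead [([349.7, 189.7], 0.89)]
top stop_hinge [([179.3, 241.4], 0.83)]
top loaf_tail [([292.2, 225.1], 0.64), ([197.0, 336.8], 0.62)]
top gauge [([207.2, 261.5], 0.69)]
```

View pics/a4.png

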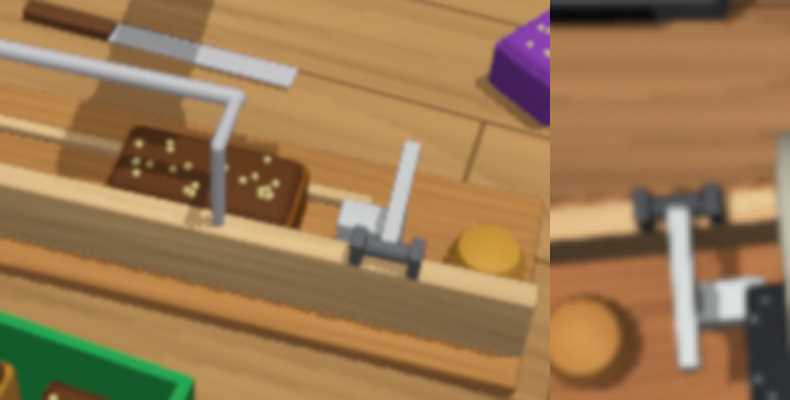

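```bash
cat > ov2.py <<'E'
from h import *
p=np.load("p.npy")
tiles=[]
for dy in (0,-.004):
  b=p[:3]+[0,dy,0]
  row=[]
  for th in (0,.08):
    for c,w in(("scene",250),("top",150)):
      im=cv2.imread(f"pics/{'s' if c=='scene' else 't'}4.png");S=5
      im=cv2.resize(im,None,fx=S,fy=S,interpolation=cv2.INTER_CUBIC)
      def box(r0,r1,d0,d1,y0,y1,col):
        P=[stop_pt(th,r,d,y) for r in(r0,r1) for d in(d0,d1) for y in(y0,y1)]
        q=np.round(proj(c,b2w(b,np.array(P)))[:,::-1]*S+S/2).astype(int)
        for i in range(8):
            for k in(1,2,4):
                if i<i^k: cv2.line(im,tuple(map(int,q[i])),tuple(map(int,q[i^k])),col,1,cv2.LINE_AA)
      box(0,.118,-.008,.008,-.007,.007,(255,255,0))
      box(.045,.075,.04,.07,-.052,-.022,(0,255,0))
      q=proj(c,b2w(b,[.02,.15,.1]))[0]*S;y,x=map(int,q)
      row.append(im[y-150:y+150,x-w//2:x+w//2])
  tiles.append(np.hstack(row))
cv2.imwrite("pics/ov2.png",np.vstack(tiles))
E
python3 ov2.py
```

```text
(no output)
```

View pics/ov2.png

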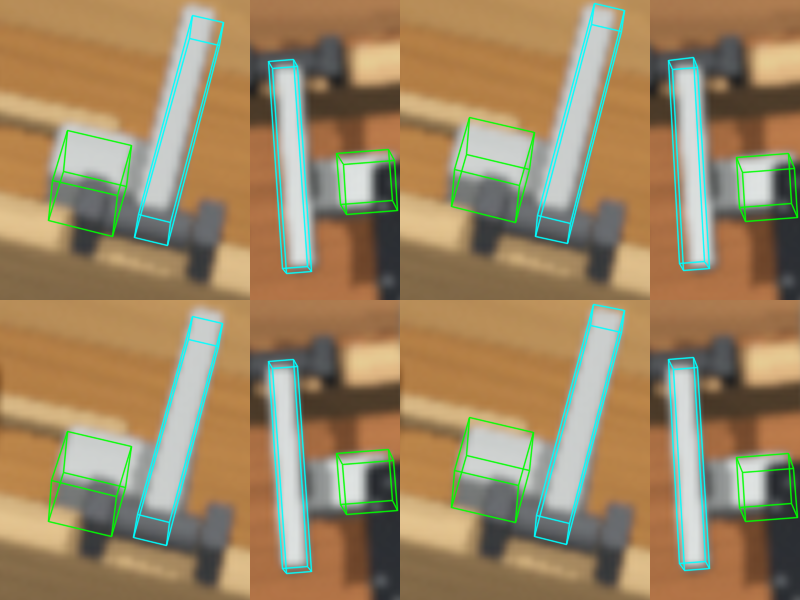

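I'd like to be certain the stop is fully down, so I'll press it from above with shut fingers. That also measures the arm's height by contact.

>>> jog_arm:
  moves:
    - [0.05,0.2,0,0]
    - [0.12,0.4,0,0]
    - [0.173,0.626,-0.1,0]
    - [0.173,0.626,-0.2,0]
    - [0.173,0.626,-0.3,0]
    - [0.173,0.626,-0.4,0]
    - [0.173,0.626,-0.46,0]
    - [0.173,0.626,-0.5,0]
    - [0.173,0.626,-0.5,0]
  gripper: -1

```text
time: 11.02
tool_pos: [0.4979, 0.1758, 0.1345]
orientation: [[0.997, 0.075, -0.003], [0.075, -0.997, -0.001], [-0.003, 0.001, -1.0]]
contact_force: [-0.3, -0.9, 0.5]
gripper_width: 0.0007
```

>>> jog_arm:
  moves:
    - [0,0,-0.03,0]
    - [0,0,-0.05,0]
    - [0,0,-0.07,0]
    - [0,0,-0.07,0]
    - [0,0,-0.07,0]

```text
time: 11.43
tool_pos: [0.4997, 0.1764, 0.123]
orientation: [[0.997, 0.075, 0.003], [0.075, -0.997, -0.001], [0.003, 0.001, -1.0]]
contact_force: [-16.0, -6.7, 36.2]
gripper_width: 0.0006
```

Contact at z = 0.123 m is exactly the arm's top when down, and it held at 36 N, so the stop is fully down. The jog can't lean the tool, so I'll push the loaf's tail at its robot-side corner. That leaves the vertical hand beside the rail on the -x side.

```bash
python3 - <<'E'
from h import *
p=np.load("p.npy");b=p[:3]+[0,-.003,0]
for q in [(-.07,-.16,.08),(-.038,-.16,.08),(-.038,-.077,.08)]: print(q,np.round(b2w(b,q)[0],4))
for c,rc in(("top",[196.5,336.9]),("top",[206.2,279.1]),("scene",[307.3,361]),("scene",[284.7,285.7])):
    w=ray(c,rc,.06);R=np.array([[np.cos(b[2]),np.sin(b[2])],[-np.sin(b[2]),np.cos(b[2])]]);print(c,np.round(R@(w[:2]-b[:2]),4))
E
```

```text
(-0.07, -0.16, 0.08) [ 0.4826 -0.1578  0.08  ]
(-0.038, -0.16, 0.08) [ 0.5145 -0.1554  0.08  ]
(-0.038, -0.077, 0.08) [ 0.5084 -0.0726  0.08  ]
top [ 0.0143 -0.097 ]
top [-0.0001  0.0732]
scene [0.0135 0.0858]
scene [-0.     -0.1044]
```

>>> jog_arm:
  moves:
    - [0,0,0.1,0]
    - [0,0,0.25,0]
    - [0,0,0.4,0]
    - [-0.05,-0.1,0.5,0]
    - [-0.1,-0.4,0.55,0]
    - [-0.1,-0.8,0.55,0]
    - [-0.1,-1,0.55,0]
    - [-0.1,-1,0.55,0]
    - [-0.1,-1,0.55,0]
    - [-0.1,-1,0.55,0]

```text
time: 12.27
tool_pos: [0.4732, -0.08, 0.2572]
orientation: [[0.998, 0.068, 0.002], [0.068, -0.998, -0.002], [0.001, 0.002, -1.0]]
contact_force: [0.1, -0.4, -0.3]
gripper_width: 0.0005
```

>>> jog_arm:
  moves:
    - [0,-0.1,0,0]
    - [0,-0.25,-0.05,0]
    - [0.01,-0.32,-0.2,0]
    - [0.02,-0.32,-0.33,0]
    - [0.02,-0.32,-0.46,0]
    - [0.02,-0.32,-0.58,0]
    - [0.02,-0.32,-0.66,0]
    - [0.02,-0.32,-0.7,0]
    - [0.02,-0.32,-0.7,0]
    - [0.02,-0.32,-0.7,0]

```text
time: 13.1
tool_pos: [0.4794, -0.1539, 0.0823]
orientation: [[0.997, 0.075, 0.001], [0.075, -0.997, -0.0], [0.001, 0.0, -1.0]]
contact_force: [0.4, -0.1, 0.0]
gripper_width: 0.0007
```

>>> jog_arm:
  moves:
    - [0.03,0,0,0]
    - [0.06,0,0,0]
    - [0.09,0,0,0]
    - [0.11,0,0,0]
    - [0.12,0,0,0]
    - [0.12,0,0,0]
    - [0.12,0,0,0]

```text
time: 13.68
tool_pos: [0.5088, -0.1537, 0.0812]
orientation: [[0.997, 0.075, -0.0], [0.075, -0.997, 0.0], [-0.0, -0.0, -1.0]]
contact_force: [-0.1, -0.5, 1.2]
gripper_width: 0.0006
```

```bash
python3 - <<'E'
from h import *
s=get_state();print(s["tool_pos"],s["contact_force"])
a=get_image("scene")[:,:,::-1];b=get_image("top")[:,:,::-1]
o=np.hstack([cv2.resize(a[170:370,200:400],(500,500),interpolation=2),cv2.resize(b[120:280,290:386],(300,500),interpolation=2)])
cv2.imwrite("pics/a5.png",o)
E
```

```text
[ 0.50881262 -0.15365942  0.08123679] [-0.06026236 -0.51311248  1.22491572]
```

View pics/a5.png

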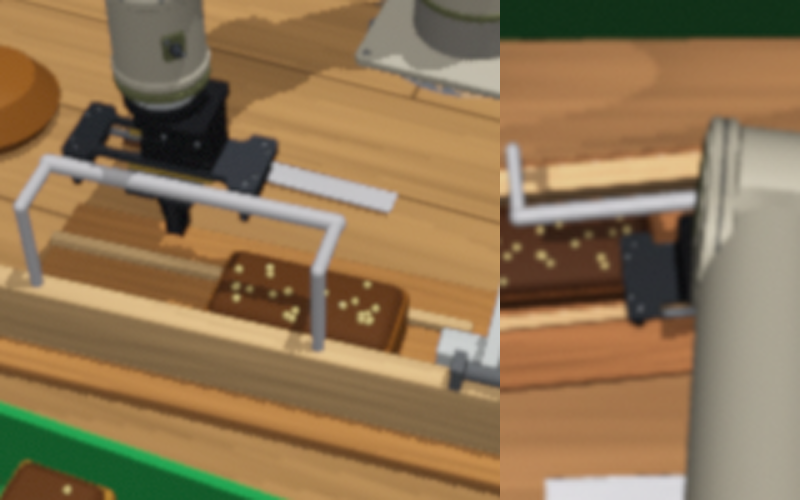

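No contact with the rail yet at board x ≈ -44 mm. Edging closer to it.

>>> jog_arm:
  moves:
    - [0.01,0,0,0]
    - [0.02,0,0,0]
    - [0.028,0,0,0]
    - [0.028,0,0,0]
    - [0.028,0,0,0]

```text
time: 14.2
tool_pos: [0.5159, -0.1538, 0.0813]
orientation: [[0.997, 0.075, -0.0], [0.075, -0.997, -0.0], [-0.0, 0.0, -1.0]]
contact_force: [-0.9, 1.0, 0.0]
gripper_width: 0.0006
```

>>> jog_arm:
  moves:
    - [-0.002,0.03,-0.01,0]
    - [-0.004,0.06,-0.02,0]
    - [-0.007,0.09,-0.03,0]
    - [-0.009,0.12,-0.03,0]
    - [-0.01,0.14,-0.03,0]
    - [-0.012,0.16,-0.03,0]
    - [-0.013,0.17,-0.03,0]
    - [-0.013,0.18,-0.03,0]
    - [-0.014,0.19,-0.03,0]

```text
time: 14.95
tool_pos: [0.5124, -0.1063, 0.074]
orientation: [[0.997, 0.075, 0.0], [0.075, -0.997, -0.0], [0.0, 0.0, -1.0]]
contact_force: [-0.3, 0.2, -0.4]
gripper_width: 0.0008
```

```bash
python3 - <<'E'
from h import *
s=get_state();print(s["tool_pos"],s["contact_force"])
a=get_image("scene")[:,:,::-1]
for t in("loaf_lead","loaf_tail","stop_face"): print(t,[(np.round(d["centre"],1).tolist(),round(d["confidence"],2)) for d in tip_of(t,"scene")][:2])
o=cv2.resize(a[200:360,240:440],(750,600),interpolation=2)
cv2.imwrite("pics/a6.png",o)
E
```

```text
[ 0.51241934 -0.10625693  0.07396084] [-0.28760141  0.2279397  -0.40277411]
loaf_lead [([226.7, 491.8], 0.88), ([305.8, 359.9], 0.78)]
loaf_tail [([287.6, 283.7], 0.97), ([250.0, 448.4], 0.92)]
stop_face [([310.1, 375.6], 0.95), ([304.0, 321.0], 0.63)]
```

View pics/a6.png

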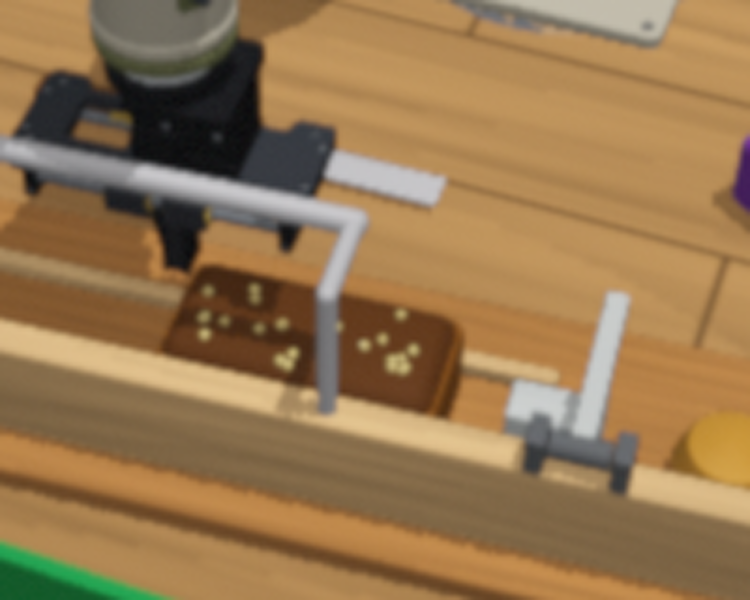

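>>> jog_arm:
  moves:
    - [-0.001,0.016,0,0]
    - [-0.002,0.032,0,0]
    - [-0.003,0.048,0,0]
    - [-0.004,0.064,0,0]
    - [-0.005,0.08,0,0]
    - [-0.006,0.08,0,0]

```text
time: 15.65
tool_pos: [0.5109, -0.0851, 0.0739]
orientation: [[0.997, 0.076, 0.0], [0.076, -0.997, 0.0], [0.0, -0.0, -1.0]]
contact_force: [-0.8, 0.6, 0.7]
gripper_width: 0.0004
```

```bash
python3 - <<'E'
from h import *
s=get_state();print(s["tool_pos"],s["contact_force"])
a=get_image("scene")[:,:,::-1]
for t in("loaf_lead","loaf_tail","stop_face"): print(t,[(np.round(d["centre"],1).tolist(),round(d["confidence"],2)) for d in tip_of(t,"scene")][:2])
o=cv2.resize(a[200:360,240:440],(750,600),interpolation=2)
cv2.imwrite("pics/a7.png",o)
E
```

```text
[ 0.51085556 -0.08509081  0.07387011] [-0.77874061  0.61273166  0.65089598]
loaf_lead [([222.4, 492.3], 0.98), ([305.7, 366.3], 0.75)]
loaf_tail [([289.6, 292.3], 0.74), ([254.8, 447.7], 0.73)]
stop_face [([310.4, 375.6], 0.85), ([217.8, 194.3], 0.65)]
```

View pics/a7.png

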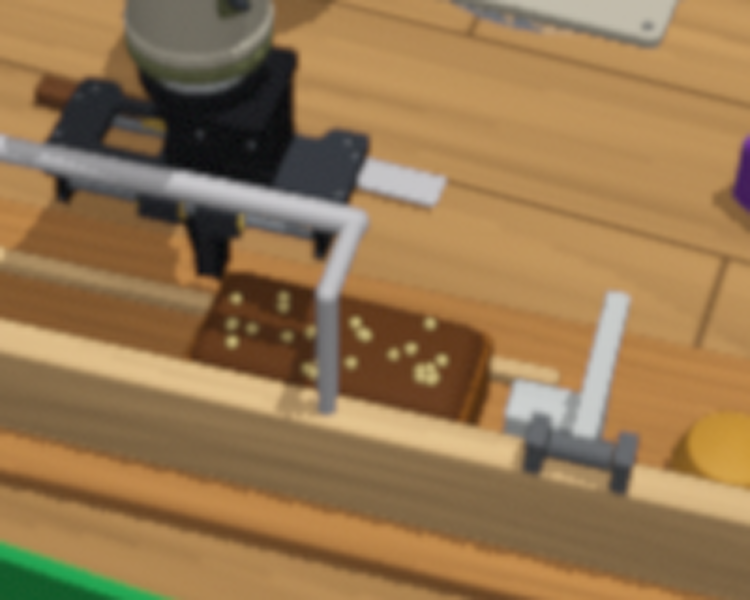

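The loaf is sliding straight: its lead corner moved from crop x = 460 to 490 with no visible yaw. Continuing slowly.

>>> jog_arm:
  moves:
    - [-0.001,0.014,0,0]
    - [-0.002,0.028,0,0]
    - [-0.003,0.042,0,0]
    - [-0.004,0.056,0,0]
    - [-0.004,0.056,0,0]

```text
time: 16.27
tool_pos: [0.5098, -0.0713, 0.0739]
orientation: [[0.997, 0.076, -0.0], [0.076, -0.997, 0.0], [-0.0, -0.0, -1.0]]
contact_force: [-0.3, -1.0, -0.5]
gripper_width: 0.0001
```

>>> jog_arm:
  moves:
    - [0,0.008,0,0]
    - [-0.001,0.016,0,0]
    - [-0.002,0.024,0,0]
    - [-0.002,0.024,0,0]

```text
time: 16.6
tool_pos: [0.5093, -0.0664, 0.0738]
orientation: [[0.997, 0.075, -0.0], [0.075, -0.997, -0.001], [-0.0, 0.001, -1.0]]
contact_force: [-0.8, -4.0, 0.6]
gripper_width: 0.0004
```

```bash
python3 - <<'E'
from h import *
s=get_state();print(s["tool_pos"],s["contact_force"])
a=get_image("scene")[:,:,::-1]
for t in("loaf_lead","loaf_tail","stop_face"): print(t,[(np.round(d["centre"],1).tolist(),round(d["confidence"],2)) for d in tip_of(t,"scene")][:2])
o=cv2.resize(a[200:360,240:440],(750,600),interpolation=2)
cv2.imwrite("pics/a8.png",o)
E
```

```text
[ 0.50926998 -0.06635653  0.07384965] [-0.81160535 -4.0048843   0.56974076]
loaf_lead [([224.8, 494.5], 0.76)]
loaf_tail [([288.5, 300.6], 0.7), ([253.5, 447.6], 0.61)]
stop_face [([311.7, 375.4], 0.68)]
```

View pics/a8.png

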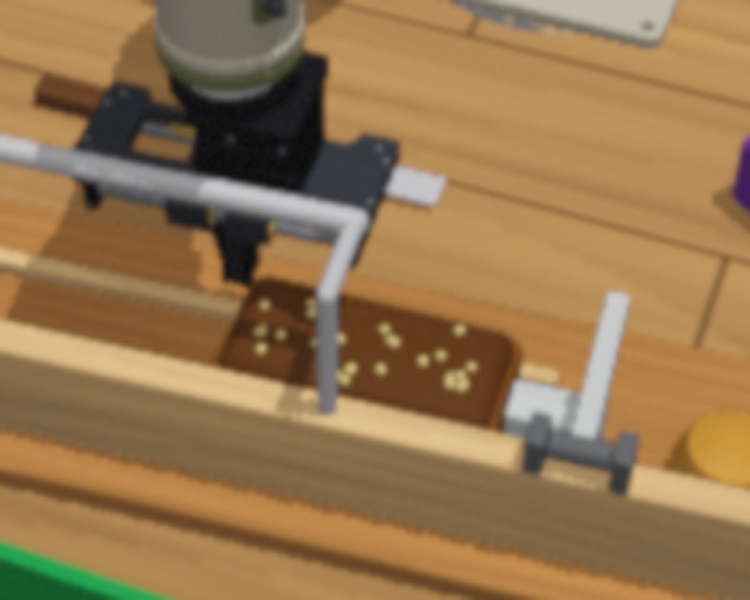

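>>> jog_arm:
  moves:
    - [0,0.006,0,0]
    - [-0.001,0.012,0,0]
    - [-0.001,0.012,0,0]

```text
time: 17.05
tool_pos: [0.5089, -0.0661, 0.0739]
orientation: [[0.997, 0.073, -0.0], [0.073, -0.997, -0.003], [-0.0, 0.003, -1.0]]
contact_force: [-1.2, -13.1, 0.1]
gripper_width: 0.0009
```

>>> jog_arm:
  moves:
    - [0,0.006,0,0]
    - [-0.001,0.012,0,0]
    - [-0.001,0.012,0,0]

```text
time: 17.3
tool_pos: [0.5085, -0.0658, 0.0739]
orientation: [[0.998, 0.07, -0.0], [0.07, -0.997, -0.006], [-0.001, 0.006, -1.0]]
contact_force: [-1.2, -21.1, 0.2]
gripper_width: 0.0005
```

The TCP has stopped and the force has risen to 21 N, so the loaf is firmly against the foot. Now backing off: straight back, then out towards the robot, then up.

>>> jog_arm:
  moves:
    - [0.001,-0.012,0,0]
    - [0.001,-0.024,0,0]
    - [0.002,-0.05,0,0]
    - [0.004,-0.1,0,0]
    - [-0.03,-0.15,0,0]
    - [-0.1,-0.15,0,0]
    - [-0.15,-0.15,0,0]
    - [-0.15,-0.15,0.1,0]
    - [-0.15,-0.15,0.25,0]
    - [-0.15,-0.15,0.4,0]

```text
time: 18.13
tool_pos: [0.4704, -0.0978, 0.1745]
orientation: [[0.997, 0.075, -0.002], [0.075, -0.997, 0.001], [-0.002, -0.001, -1.0]]
contact_force: [0.5, 0.1, 1.0]
gripper_width: 0.0004
```

>>> jog_arm:
  moves:
    - [0,0,0.15,0]
    - [0,0,0.3,0]
    - [0,0,0.4,0]
    - [0,0,0.4,0]
    - [0,0,0.4,0]

```text
time: 18.55
tool_pos: [0.4721, -0.0981, 0.2751]
orientation: [[0.997, 0.075, 0.003], [0.075, -0.997, -0.0], [0.003, 0.001, -1.0]]
contact_force: [-0.7, 0.3, -0.2]
gripper_width: 0.0008
```

```bash
python3 - <<'E'
from h import *
s=get_state();print(s["tool_pos"],s["contact_force"])
a=get_image("scene")[:,:,::-1];b=get_image("top")[:,:,::-1]
cv2.imwrite("pics/s9.png",a);cv2.imwrite("pics/t9.png",b)
o=np.hstack([cv2.resize(a[220:370,240:440],(500,375),interpolation=2),cv2.resize(b[150:240,210:282],(300,375),interpolation=2)])
cv2.imwrite("pics/a9.png",o)
E
```

```text
[ 0.47211932 -0.09807899  0.27513271] [-0.73716936  0.3130719  -0.17188961]
```

View pics/a9.png

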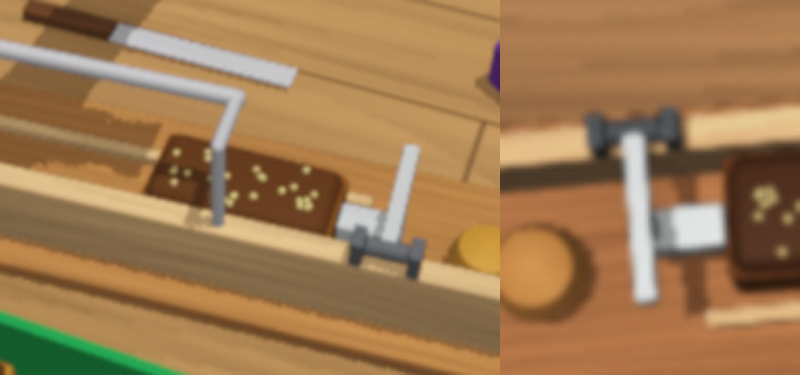

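The foot's face touches the loaf's end (top crop column 727), and the loaf is straight along the fence. Next I'll grip the handle again and lift the stop. The gripper stays part open, so that the finger clears the loaf's end.

>>> jog_arm:
  moves:
    - [0.05,0.17,0,0]
    - [0.104,0.34,0,0]
    - [0.104,0.6,0,0]
    - [0.104,0.85,0,0]
    - [0.104,1,0,0]
    - [0.104,1,0,0]
    - [0.104,1,0,0]
    - [0.104,1,0,0]
    - [0.104,1,0,0]
  gripper: -0.2

```text
time: 19.4
tool_pos: [0.497, 0.1518, 0.2725]
orientation: [[0.997, 0.076, -0.002], [0.076, -0.997, -0.001], [-0.002, 0.0, -1.0]]
contact_force: [0.7, -0.5, -0.3]
gripper_width: 0.0341
```

>>> jog_arm:
  moves:
    - [0,0.084,-0.15,0]
    - [0,0.084,-0.3,0]
    - [0,0.084,-0.4,0]
    - [0,0.084,-0.4,0]
    - [0,0.084,-0.4,0]

```text
time: 19.82
tool_pos: [0.497, 0.1714, 0.1731]
orientation: [[0.997, 0.073, -0.003], [0.073, -0.997, -0.001], [-0.003, 0.001, -1.0]]
contact_force: [0.6, 0.2, 0.8]
gripper_width: 0.0346
```

```bash
python3 - <<'E'
from h import *
for i in range(3):
    s=get_state();print(s["tool_pos"],s["gripper_width"]);a=get_image("scene")
a=a[:,:,::-1]
o=cv2.resize(a[200:360,300:460],(600,600),interpolation=2)
cv2.imwrite("pics/a10.png",o)
E
```

```text
[0.49697999 0.17137793 0.17313542] 0.034595279252523245
[0.49797635 0.17210664 0.17479197] 0.03486457501390357
[0.49848363 0.17263047 0.17565678] 0.03461242897122856
```

View pics/a10.png

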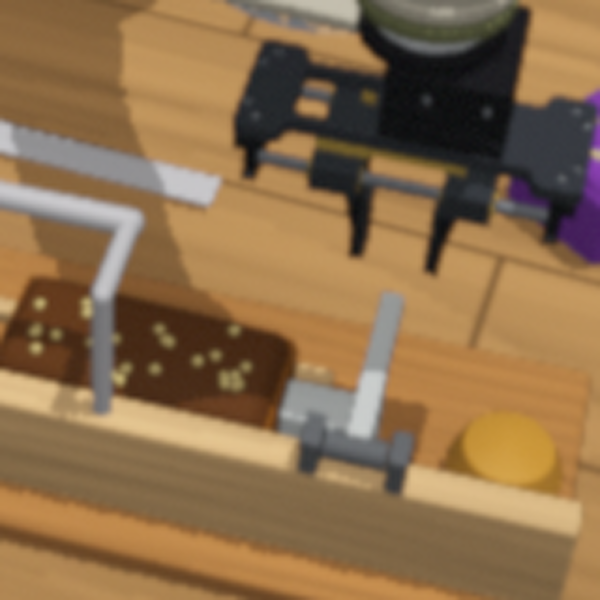

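>>> jog_arm:
  moves:
    - [0,0,-0.1,0]
    - [0,0,-0.2,0]
    - [0,0,-0.27,0]
    - [0,0,-0.31,0]
    - [0,0,-0.31,0]
    - [0,0,-0.31,0]

```text
time: 20.47
tool_pos: [0.498, 0.1734, 0.0975]
orientation: [[0.997, 0.075, 0.001], [0.075, -0.997, 0.0], [0.001, -0.0, -1.0]]
contact_force: [-0.4, 0.7, -0.1]
gripper_width: 0.0347
```

>>> jog_arm:
  moves:
    - [0,0,0,0]
    - [0,0,0,0]
    - [0,0,0,0]
    - [0,0,0,0]
    - [0,0,0,0]
    - [0,0,0,0]
  gripper: -1
  squeeze: 12

```text
time: 20.97
tool_pos: [0.4976, 0.1736, 0.0969]
orientation: [[0.997, 0.075, 0.001], [0.075, -0.997, 0.0], [0.001, -0.0, -1.0]]
contact_force: [0.1, 0.9, 4.5]
gripper_width: 0.0141
```

>>> jog_arm:
  moves:
    - [0.001,0.003,0.032,0]
    - [0.005,0.004,0.064,0]
    - [0.011,0.004,0.095,0]
    - [0.02,0.005,0.126,0]
    - [0.031,0.005,0.156,0]
    - [0.045,0.006,0.185,0]
    - [0.061,0.007,0.213,0]
    - [0.079,0.009,0.239,0]
    - [0.099,0.01,0.264,0]
    - [0.121,0.012,0.287,0]

```text
time: 21.8
tool_pos: [0.5275, 0.1763, 0.1688]
orientation: [[0.997, 0.075, -0.001], [0.075, -0.997, -0.0], [-0.001, 0.0, -1.0]]
contact_force: [-3.6, -1.9, -1.8]
gripper_width: 0.0138
```

>>> jog_arm:
  moves:
    - [0.024,0.002,0.022,0]
    - [0.05,0.004,0.041,0]
    - [0.077,0.006,0.058,0]
    - [0.105,0.008,0.073,0]
    - [0.134,0.01,0.086,0]
    - [0.164,0.012,0.096,0]
    - [0.195,0.014,0.104,0]
    - [0.227,0.017,0.11,0]
    - [0.271,0.02,0.113,0]
    - [0.3,0.022,0.113,0]

```text
time: 22.63
tool_pos: [0.6037, 0.1829, 0.1969]
orientation: [[0.997, 0.076, 0.001], [0.076, -0.997, 0.002], [0.001, -0.002, -1.0]]
contact_force: [-4.9, 3.9, 1.1]
gripper_width: 0.0136
```

```bash
python3 - <<'E'
from h import *
s=get_state();print(s["tool_pos"],s["contact_force"])
a=get_image("scene")[:,:,::-1]
o=cv2.resize(a[180:360,260:460],(667,600),interpolation=2)
cv2.imwrite("pics/a11.png",o)
E
```

```text
[0.60371142 0.1829205  0.19691052] [-4.91515335  3.88011132  1.14764136]
```

View pics/a11.png

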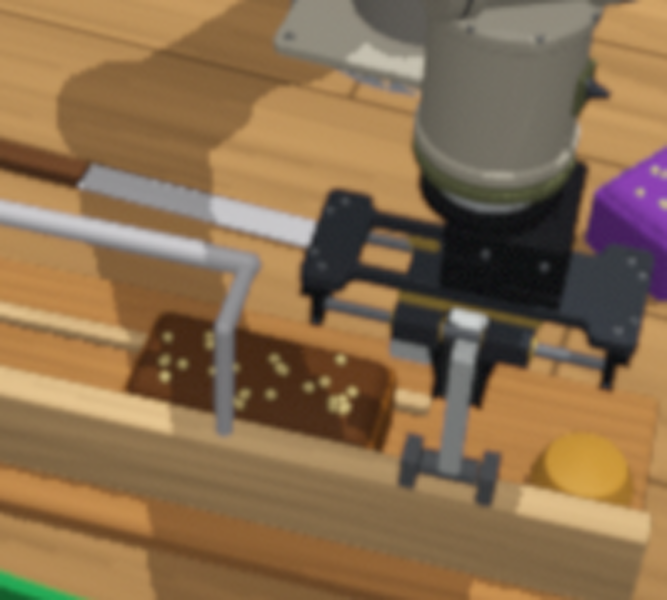

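The stop is upright and the loaf is in place. Releasing, lifting and clearing.

>>> jog_arm:
  moves:
    - [0,0,0,0]
    - [0,0,0,0]
    - [0,0,0,0]
    - [0,0,0,0]
    - [0,0,0,0]
    - [0,0,0,0]
  gripper: 0.4

```text
time: 23.18
tool_pos: [0.6026, 0.1814, 0.1964]
orientation: [[0.997, 0.075, 0.0], [0.075, -0.997, -0.0], [0.0, 0.0, -1.0]]
contact_force: [0.1, 0.1, -0.6]
gripper_width: 0.0459
```

>>> jog_arm:
  moves:
    - [0,0,0.1,0]
    - [0,0,0.25,0]
    - [0,0,0.4,0]
    - [0,0,0.5,0]
    - [0,0,0.6,0]
    - [-0.1,0.1,0.7,0]
    - [-0.3,0.3,0.7,0]
    - [-0.5,0.5,0.7,0]
    - [-0.6,0.7,0.7,0]
    - [-0.6,0.8,0.7,0]

```text
time: 24.02
tool_pos: [0.4743, 0.3363, 0.3724]
orientation: [[0.997, 0.074, 0.002], [0.074, -0.997, -0.0], [0.002, 0.0, -1.0]]
contact_force: [0.8, -0.1, -0.1]
gripper_width: 0.0609
```

>>> jog_arm:
  moves:
    - [-0.1,0.15,0,0]
    - [-0.1,0.3,0,0]
    - [-0.1,0.4,0,0]
    - [-0.1,0.4,0,0]
    - [-0.1,0.4,0,0]
    - [-0.1,0.4,0,0]

```text
time: 24.52
tool_pos: [0.4516, 0.4349, 0.3712]
orientation: [[0.997, 0.074, 0.0], [0.074, -0.997, -0.001], [0.0, 0.001, -1.0]]
contact_force: [-0.3, -0.4, -0.4]
gripper_width: 0.0608
```

```bash
python3 - <<'E'
from h import *
s=get_state();print(s["time"],s["tool_pos"],s["contact_force"])
p=np.load("p.npy");b=p[:3]+[0,-.003,0]
a=get_image("scene")[:,:,::-1];t=get_image("top")[:,:,::-1]
cv2.imwrite("pics/s12.png",a);cv2.imwrite("pics/t12.png",t)
R=np.array([[np.cos(b[2]),np.sin(b[2])],[-np.sin(b[2]),np.cos(b[2])]])
for c in("scene","top"):
  for n,z in(("loaf_lead",.06),("loaf_tail",.06),("gauge",.06),("stop_handle",.215),("stop_face",.175)):
    for d in tip_of(n,c)[:2]: print(c,n,np.round(d["centre"],1),round(d["confidence"],2),np.round(R@(ray(c,d["centre"],z)[:2]-b[:2]),4))
# 30mm pair: registration of loaf between s9 (at gauge) and now
def loafreg(f,g,win):
    A=cv2.cvtColor(cv2.imread(f),6)[win];B=cv2.cvtColor(g,6)[win];return cv2.phaseCorrelate(A.astype(np.float32),B.astype(np.float32))
print(loafreg("pics/s9.png",np.ascontiguousarray(a),np.s_[272:312,300:378]))
o=np.hstack([cv2.resize(a[180:360,240:440],(444,400),interpolation=2),cv2.resize(t[130:250,200:306],(353,400),interpolation=2)])
cv2.imwrite("pics/a12.png",o)
E
```

```text
24.5167 [0.4515509  0.43490533 0.37121538] [-0.31456234 -0.42530603 -0.40077616]
scene loaf_lead [224.6 492.4] 0.97 [-0.3647  0.3532]
scene loaf_lead [308.4 375.1] 0.88 [0.0071 0.1177]
scene loaf_tail [253.1 447.4] 0.79 [-0.2211  0.2522]
scene loaf_tail [291.5 299.9] 0.7 [ 0.0101 -0.0647]
scene gauge [310.2 376.3] 0.88 [0.0114 0.1215]
scene gauge [280.2 379.6] 0.53 [-0.0805  0.108 ]
scene stop_handle [293.3 400.5] 0.94 [0.0783 0.1765]
scene stop_face [280.5 376.3] 0.62 [0.0242 0.117 ]
top loaf_lead [346.6 190. ] 0.77 [-0.3768  0.3507]
top loaf_lead [209.  264.7] 0.55 [-0.0049  0.1155]
top loaf_tail [199.3 322.9] 0.77 [ 0.0095 -0.0555]
top gauge [206.  263.1] 0.79 [0.0044 0.1195]
top gauge [204.  296.7] 0.45 [0.002  0.0217]
top stop_handle [168.1 238.3] 0.73 [0.0774 0.1632]
top stop_face [192.7 258.3] 0.59 [0.0171 0.1196]
((-0.5326405129753695, -0.053276610691980864), 0.8611293196678161)
```

View pics/a12.png

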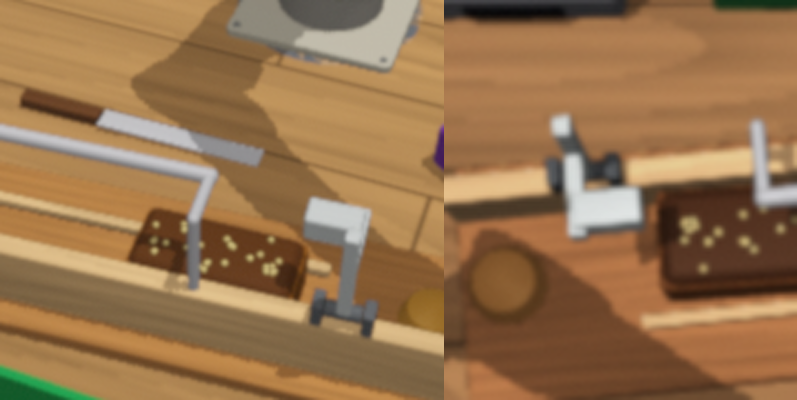

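```bash
python3 - <<'E'
import cv2,numpy as np
for c,w in(("s",(272,315,302,375)),("t",(190,217,268,330))):
    A=cv2.imread(f"pics/{c}9.png",0);B=cv2.imread(f"pics/{c}12.png",0)
    m=np.zeros_like(A);m[w[0]:w[1],w[2]:w[3]]=255
    p=cv2.goodFeaturesToTrack(A,30,.05,3,mask=m);q,s,e=cv2.calcOpticalFlowPyrLK(A,B,p,None,winSize=(9,9))
    d=(q-p)[s==1];print(c,np.round(np.median(d,0),2),np.round(np.percentile(d,[20,80],0),2).tolist())
E
```

```text
s [-0.15 -0.01] [[-0.28, -0.19], [0.56, 0.07]]
t [0.22 0.05] [[0.05, -0.01], [0.32, 0.14]]
```

The loaf's seeds moved no more than about 0.2 px (under 1 mm) after it was gauged. The stop is upright, the bystanders I can see haven't moved, and the robot is clear.

```bash
python3 -c "
from cell import *
print(hand_in())"
```

```text
the job is handed in; nothing more can be done
None
```

The loaf is gauged, the stop is back upright and the job is handed in. `hand_in` gave no verdict; the robot clock read about 24.5 s just before it, against the 72 s limit.

**What I did:**
1. I pinched the stop's handle and swung it down. I confirmed it was fully down by pressing on the arm, which held at z = 0.123 m under 36 N.
2. I pushed the loaf along the fence until it met the foot. The tool stopped moving and the force rose to 21 N.
3. I backed off, re-gripped the handle, lifted the stop upright, released it and moved the arm clear.

The moves allow no lean, so the hand stayed vertical beside the rail and pushed the robot-side corner of the loaf's tail. The loaf stayed straight.

**Last checks:**
- **Loaf position:** the leading end measures y ≈ 116–118 mm in the board's frame, and the gauge point is at 118 mm. The loaf moved under about 1 mm while the stop was raised.
- **Stop angle:** the stop stands upright in both pictures, at about 1.6 rad going by the tool path.
- **Robot:** the contact force is about 0 and nothing is touching the arm.
- **Bystanders:** those visible in the closing crops had not moved. I did not measure each one.

**What disagreed:** my first board fit was about 3–5 mm off along the fence compared with touching the stop. The networks' gauge point read 1–4 mm beyond its listed position. The first stop-angle fit of 1.83 rad was also wrong, and I corrected it to about 1.62 by overlay before gripping.

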